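Clamp a blank tile into the painting board

ROBOT

A 6-joint arm with a two-finger parallel gripper is mounted at the origin on the work surface. World frame = base frame: x ahead of the robot, y to its left, z up, the work surface at z = 0. Lengths are in m, angles in degrees, forces in N, time in s.
With the tool pointing down it reaches from about 0.375 to 0.9 m from the base axis. Payload 3.1 kg.
Tool frame: the origin (TCP) lies midway between the tips of the shut fingers; the grasp point (between the pads) lies 19 mm behind it; z points along the fingers, y is the line along which they close (so a half turn about z gives the same grasp; the last joint's range is limited). The gripper opens to 87 mm and grips with 3 to 60 N. Pads are 19 mm wide; open, the fingers measure 117 mm over their backs; the gripper's body (75 mm by 190 mm) begins 51 mm behind the grasp point.
Start: joints at [-82.936, 30.224, 82.088, -0, 67.689, -10.227], TCP at [0.186, -0.597, 0.223] pointing down, gripper open.
Joint ranges: [-176.69, 176.69], [-43.24, 126.21], [12.49, 139.97], [-82, 262], [0, 151.66], [-163.58, 163.58]. Speed limits (degrees/s): [159.86, 159.86, 180, 180, 180, 180].

INTERFACE

Orientations are given as a 3x3 rotation matrix whose columns are the frame's x, y, z axes.
In Python, from rig import bot, camrig gives the robot as it stands (bot), with the cameras (camrig).
- The arm moves only by the tool nudge_tcp, called after "Emit:" as name(argument=value, ...) on one line, values as JSON. Schema: {"type":"object","properties":{"ticks":{"type":"object","properties":{"offsets":{"type":"array","items":{"type":"array","items":{"type":"number"},"minItems":7,"maxItems":7},"minItems":1,"maxItems":20}},"additionalProperties":false,"required":["offsets"]},"only":{"type":"string"},"quiet":{"type":"boolean"},"lines":{"type":"string"}},"required":["ticks"],"additionalProperties":false}. ticks is an object whose key "offsets" holds a list of rows, 1 to 20 of them, each of 7 numbers: dx, dy, dz in a scale on which 1.0 is 0.75 m, then a rotation vector rx, ry, rz in parts of the range, where 1.0 means 180 degrees, then the opening from 0.0 (shut) to 1.0 (fully open); each row is the pose to reach, as a shift and turn from the pose commanded when the call began, along the tool's axes at that moment; what a row does not reach only later rows make up. A row lasts 1/10 s, in which the tool goes at most 0.05 m and 8.59 degrees, less where a joint would pass 70% of its speed; a pose out of reach is approached as far as the arm can. The fingers move at their own pace and stop on an object; the grip force is fixed at half the most. Time passes only in rows, so rows that do not move let the fingers close. The tool returns the time, the measured TCP pose, the force, the opening and the grip force at its end. only (a regular expression) keeps the lines of the reply that match it, lines (a string "A,B") keeps lines A to B, and quiet returns only ok. No shift or turn number may pass 1 either way. Input that does not fit is refused with a message, and nothing moves.
- bot.read_state(): the state, without advancing time (a new reading comes with each control period).
- camrig.capture(name): name is "scene" or "top"; returns a dict with "color" (420x560x3 uint8, red, green, blue), "K" (3x3 intrinsics, pixels), "view" (4x4, takes a point from world to camera coordinates). Camera axes: x right, y up, looking along -z (the intrinsics and any distortion apply to the point x, -y, -z); pixel columns grow to the right and rows downward; lengths in m; the calibration is good to about 2 mm. A picture is of the moment at which its call begins. There is no depth.
- bot.hand_in(): hands the job in; it is judged then, once.
The state is a dict: "time_s": time; "joint_positions": joint angles; "qvel": joint speeds; "tau": joint torques, N m; "position": TCP position; "tcp_rot": TCP orientation; "force": force on the tool from outside, world axes, zero at the start; "moment": the same for the moment, N m; "opening": opening from 0.0 (shut) to 1.0 (fully open); "grasp_force": force on a finger pad.
Only numpy, scipy, OpenCV 4.12 (cv2) and the standard library are available. Lean on these libraries where they do the work, as an engineer would, in place of code of your own. Each camera call takes 0.05 s, during which the arm holds its last target. There are 200 camera calls.

TASK

Clamp the bare oblong tile with square corners in the wooden painting board, ready for painting: draw back the board's sprung curved arm (the tile's own end can push it), lay the tile flat in the middle of the board with its far end behind the fixed wooden edge, and let go so that the arm springs forward and holds it against that edge. The painted round-ended panel is still drying: leave it where it lies.

Things in the scene. Friction and masses are not known exactly. Their poses are not given: they have to be found in the camera images.
- tile: Bare terracotta slab to load: 110 long (x), 60 wide (y), 16 mm thick, square corners, about 0.2 kg, flat on the table; origin at the centre of its underside. Same either way round. (The other bare tile, a 70 mm square, is not wanted.)
- jig: Plywood board fixed to the table, 230 (x) by 140 (y) by 12 mm; origin under its centre, bed at z=12. Fixed edge: dark wood strip across its far (+x) end, x=75 to 95, y=-45 to 45, top at z=20 mm. Loaded tile: long side along x, far end at x=75, so centre at x=20, y=0, underside at z=12, near end at x=-35 mm; its long sides stay free for the fingers.
- spring_arm (a joint): Curved steel strip swinging level on a pivot at x=-50, y=-60 of the board; its tip is an upright roll, radius 6, z=15 to 47 mm. 0 rad: at rest, roll's axis at x=-21, y=-2, so its side facing the fixed edge is at x=-15. Grows to 0.9 as pushed to -x: 0.33 on a loaded tile, 0.48 with that side at x=-45. No catch; pushes 2 N at rest, 5 N loaded, enough to slide a freed tile up to the edge.
- panel: Painted terracotta panel with black skyline, 110 (x) by 60 by 16 mm, fully round ends; origin at the centre of its underside. It must stay where it lies.

How it is judged (in metres and radians):
At the end, for the whole second after the job is handed in: The oblong tile lies flat on the board (underside within 4 mm of the bed), its end within 8 mm of the fixed edge, within 20 mm of the middle sideways and 10 degrees of square, at rest, with the sprung arm resting against its near end (joint 0.2 to 0.47 rad) (x of tile in the frame of jig between 0.012 and 0.028 m and y of tile in the frame of jig between -0.02 and 0.02 m and z of tile in the frame of jig between 0.008 and 0.016 m and angle between the x axis of tile and the x axis of jig, either way round below 0.18 rad and angle between tile's own z axis and vertical below 0.1 rad and value of joint spring_arm between 0.2 and 0.47 rad and linear speed of tile below 0.02 m/s); the robot touches nothing.
It fails at once if the painted panel was moved by more than 20 mm (distance of panel from where it was at the start of the episode above 0.02 m).
It also fails if it takes over 38 s, if anything falls off the work surface, if the arm or the gripper's body presses on something with over 40 N, if the wrist force passes 120 N, or if a joint passes its speed limit or range.

## Working session

There is one attempt and no reset: what is moved stays moved. The work goes in short steps, Python scripts to look and compute and a tool call to move; the robot and the scene stay as the last step left them, time stands still between calls to the robot, and variables do not carry over. Pictures are saved under pics/ and viewed, at most 10 in all, crops included, and the job is handed in when it is done.

```bash
ls; mkdir -p pics; python3 - <<'E'
from rig import bot, camrig
import cv2,numpy as np
for n in("scene","top"):
    c=camrig.capture(n); cv2.imwrite(f"pics/{n}0.png",c["color"][:,:,::-1]); np.savez(f"pics/{n}0.npz",**{k:c[k] for k in("color","K","view")}); print(c["K"].round(1).tolist(),c["view"].round(3).tolist(),c.keys())
s=bot.read_state();print(s["time_s"],s["position"],s["tcp_rot"],s["opening"])
E
```

```text
pics
rig.py
[[383.4, 0.0, 276.0], [0.0, 383.4, 203.8], [0.0, 0.0, 1.0]] [[-0.272, 0.962, 0.002, 0.098], [-0.778, -0.222, 0.587, 0.378], [0.566, 0.158, 0.809, -1.065], [0.0, 0.0, 0.0, 1.0]] dict_keys(['color', 'K', 'view'])
[[544.8, 0.0, 284.6], [0.0, 544.8, 205.4], [0.0, 0.0, 1.0]] [[-0.01, -1.0, -0.0, 0.038], [0.995, -0.01, 0.101, -0.511], [-0.101, 0.001, 0.995, -1.113], [0.0, 0.0, 0.0, 1.0]] dict_keys(['color', 'K', 'view'])
0.1 [ 0.18572045 -0.59606728  0.22164822] [[ 9.54792014e-01  2.97274544e-01 -2.37621920e-04]
 [ 2.97274424e-01 -9.54790061e-01  1.96392833e-03]
 [ 3.56946850e-04 -1.94578200e-03 -9.99998043e-01]] 0.9973531851783036
```

View pics/scene0.png

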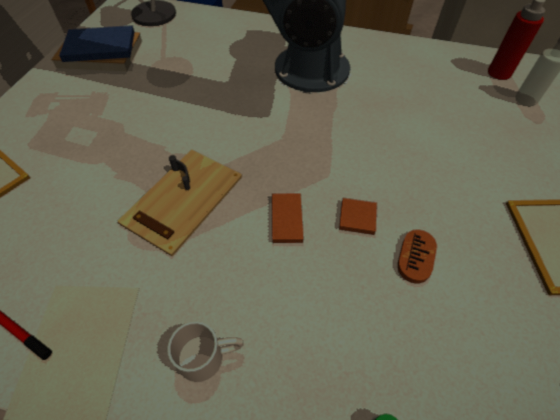

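View pics/top0.png

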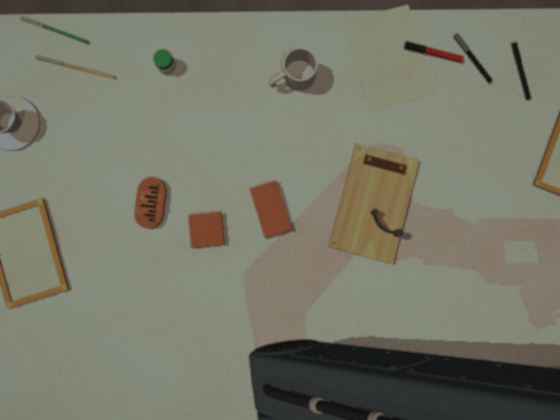

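The scene view shows the bare tile at (287,218), the square at (358,216), the panel at (418,256) and the board at (180,200), with its fixed edge at (153,224). In the top view they are at tile (270,209), panel (151,202), board (375,203), fixed edge (385,163) and roll about (377,213).

```bash
cat > h.py <<'E'
import cv2,numpy as np
def load(n): return dict(np.load(f"pics/{n}.npz"))
F=np.diag([1,-1,-1.])
def ray(c,uv):
    R,t=c["view"][:3,:3],c["view"][:3,3]
    d=R.T@F@np.linalg.inv(c["K"])@[uv[0],uv[1],1]; return -R.T@t,d/np.linalg.norm(d)
def plane(c,uv,z):
    o,d=ray(c,uv); return o+d*(z-o[2])/d[2]
def proj(c,p):
    q=c["K"]@F@(c["view"][:3,:3]@p+c["view"][:3,3]); return q[:2]/q[2]
def tri(c1,u1,c2,u2):
    o1,d1=ray(c1,u1);o2,d2=ray(c2,u2)
    s=np.linalg.lstsq(np.c_[d1,-d2],o2-o1,rcond=None)[0]
    a,b=o1+s[0]*d1,o2+s[1]*d2; return (a+b)/2,np.linalg.norm(a-b)
def quads(c,lo,hi,amin=300):
    m=cv2.inRange(cv2.cvtColor(c["color"],cv2.COLOR_RGB2HSV),np.array(lo),np.array(hi))
    m=cv2.morphologyEx(m,cv2.MORPH_OPEN,np.ones((3,3)))
    m=cv2.morphologyEx(m,cv2.MORPH_CLOSE,np.ones((5,5)))
    return m,[k for k in cv2.findContours(m,0,2)[0] if cv2.contourArea(k)>amin]
E
python3 - <<'E'
from h import *
for n in("scene0","top0"):
    c=load(n);hsv=cv2.cvtColor(c["color"],cv2.COLOR_RGB2HSV)
    pts={"scene0":[(287,210),(287,240),(290,241),(300,225),(195,210),(150,224),(60,200)],"top0":[(270,209),(265,200),(350,200),(385,163),(220,150)]}[n]
    print(n,[hsv[v,u].tolist() for u,v in pts])
    for nm,lo,hi,A in(("red",(0,140,60),(12,255,255),300),("wood",(13,85,70),(28,255,255),2000)):
        m,ks=quads(c,lo,hi,A)
        for k in ks: r=cv2.minAreaRect(k);print(nm,np.round(r[0],1),np.round(r[1],1),round(r[2],1),cv2.contourArea(k),cv2.approxPolyDP(cv2.convexHull(k),3,True)[:,0].tolist())
a=cv2.resize(load("scene0")["color"][140:270,110:320],None,fx=3.8,fy=3.8,interpolation=2)
cv2.imwrite("pics/a.png",a[:,:,::-1])
E
```

```text
scene0 [[10, 205, 108], [10, 210, 57], [10, 211, 58], [11, 202, 111], [18, 154, 116], [12, 211, 46], [33, 43, 119]]
red [ 11.5 326.9] [36.5 11.3] 38.2 328.0 [[0, 312], [28, 333], [23, 341], [0, 325]]
red [417.  254.8] [34.9 49.8] 11.3 1435.0 [[413, 230], [428, 233], [436, 245], [432, 269], [423, 281], [407, 276], [399, 265], [403, 241]]
red [358.5 214.6] [37.2 28.7] 8.5 957.5 [[343, 199], [375, 203], [375, 230], [340, 226]]
red [287.  216.5] [45. 30.] 90.0 1303.0 [[299, 194], [302, 239], [273, 239], [272, 194]]
wood [180.  198.8] [ 64.5 118.5] 41.6 6096.0 [[239, 172], [241, 178], [173, 255], [118, 223], [190, 150]]
top0 [[10, 163, 122], [9, 163, 125], [17, 121, 131], [11, 153, 60], [39, 29, 140]]
red [206.1 229.5] [31.6 31.8] 84.3 939.5 [[220, 213], [223, 243], [192, 246], [190, 216]]
red [270.5 209. ] [50.5 26.6] 72.9 1261.5 [[275, 182], [290, 229], [266, 236], [252, 189]]
red [150.1 202.3] [27.5 49.1] 7.1 1147.5 [[154, 178], [162, 182], [165, 194], [161, 219], [150, 227], [137, 221], [136, 204], [141, 183]]
wood [374.2 203.3] [ 67.  106.8] 14.9 6823.5 [[356, 145], [418, 161], [393, 262], [329, 246]]
```

View pics/a.png

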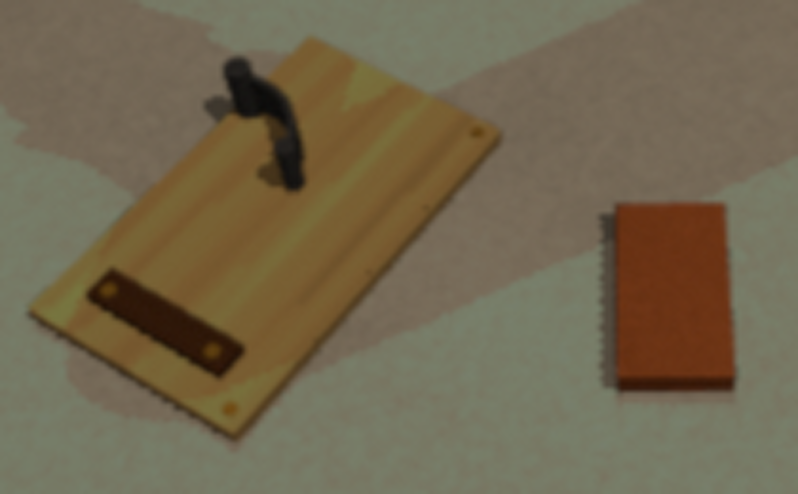

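The crop shows a sharp top face on the tile, with corners at about (272,193), (300,193), (303,239) and (272,239) in full-image pixels. The board's top corners are at (192,150), (242,175), (172,254) and (118,222), with the roll at about (187,184).

```bash
python3 - <<'E'
from h import *
S,T=load("scene0"),load("top0")
def go(nm,s,t,L,W):
    P=[]
    for a,b in zip(s,t):
        p,e=tri(S,a,T,b);P.append(p);print(nm,p.round(4),"gap",e.round(4))
    P=np.array(P); z=P[:,2].mean()
    print(" z",z.round(4))
    for c,u in((S,s),(T,t)):
        Q=np.array([plane(c,x,{"tile":.016,"board":.012}[nm]) for x in u])
        ax=(Q[0]+Q[1]-Q[2]-Q[3])/2;ay=(Q[0]+Q[3]-Q[1]-Q[2])/2
        print(" c",Q.mean(0).round(4),"L",np.linalg.norm(ax).round(4),"W",np.linalg.norm(ay).round(4),"yaw x",np.degrees(np.arctan2(ax[1],ax[0])).round(1),"yaw y-90",np.degrees(np.arctan2(-ay[0],ay[1])).round(1))
# order ++,+-,--,-+
go("tile",[(303.2,238.9),(272.4,239.2),(272.1,193.4),(300.5,193.4)],[(252,189),(275.5,182),(290,229),(266,236.5)],.11,.06)
go("board",[(172.4,253.7),(117.9,222.4),(192.1,150),(241.6,175)],[(356,145),(418,161),(393,262),(329,246)],.23,.14)
# strip
def strip(c,roi):
    x,y,w,h=roi; hsv=cv2.cvtColor(c["color"],cv2.COLOR_RGB2HSV)[y:y+h,x:x+w]
    m=cv2.inRange(hsv,np.array((0,60,0)),np.array((16,255,85)))
    k=max(cv2.findContours(m,0,2)[0],key=cv2.contourArea); r=cv2.minAreaRect(k); return r,[(cv2.boxPoints(r)+[x,y])]
for c,roi in((S,(125,205,60,40)),(T,(358,150,54,26))):
    r,b=strip(c,roi); Q=np.array([plane(c,u,.02) for u in b[0]]);print("strip",r[1],Q.mean(0).round(4),Q[:,:2].round(3).tolist())
E
```

```text
tile [0.5481 0.1039 0.0089] gap 0.0054
tile [0.5634 0.0506 0.0077] gap 0.0012
tile [0.4624 0.0208 0.0141] gap 0.0012
tile [0.4466 0.0742 0.0136] gap 0.0045
 z 0.0111
 c [0.508 0.064 0.016] L 0.1085 W 0.0582 yaw x 16.4 yaw y-90 16.2
 c [0.5047 0.0613 0.016 ] L 0.1045 W 0.0523 yaw x 16.3 yaw y-90 16.5
board [ 0.6425 -0.1227  0.0029] gap 0.0007
board [ 0.6068 -0.2562  0.0017] gap 0.0009
board [ 0.3901 -0.1917  0.009 ] gap 0.0048
board [ 0.4258 -0.06    0.0048] gap 0.0014
 z 0.0046
 c [ 0.5204 -0.1532  0.012 ] L 0.2262 W 0.1363 yaw x -15.9 yaw y-90 -15.6
 c [ 0.5156 -0.1571  0.012 ] L 0.2228 W 0.137 yaw x -15.8 yaw y-90 -15.0
strip (42.58969497680664, 10.596720695495605) [ 0.6012 -0.1779  0.02  ] [[0.6, -0.223], [0.577, -0.223], [0.603, -0.132], [0.625, -0.133]]
strip (42.12715148925781, 8.671662330627441) [ 0.5973 -0.1803  0.02  ] [[0.601, -0.135], [0.619, -0.14], [0.594, -0.226], [0.576, -0.22]]
```

```bash
cat > d.py <<'E'
import sys,numpy as np
from rig import bot, camrig
# target x y z yaw(of tool x, deg) -> tool-axis shift and rz
t=list(map(float,sys.argv[1:5]));s=bot.read_state();R=s["tcp_rot"]
y=np.degrees(np.arctan2(R[1,0],R[0,0]))
d=R.T@(np.array(t[:3])-s["position"])
print("d",d.round(4),"|d|",np.linalg.norm(d).round(3),"rz",round(y-t[3],2),"tilt",np.degrees(np.arcsin(R[:2,2])).round(2),"t",s["time_s"],"pos",s["position"].round(4),"F",s["force"].round(1))
E
python3 d.py 0.5065 0.0625 0.10 16.3
```

```text
d [ 0.502  -0.5332  0.1229] |d| 0.743 rz 0.99 tilt [-0.01  0.11] t 0.1 pos [ 0.1857 -0.5961  0.2216] F [-0.3 -0.2  0.5]
```

The rows are not in the units I measure in: shifts go in shares of 0.75 m and turns go in shares of 180 degrees. I convert before sending: -0.533 m is -0.7107, 0.502 m is 0.6693, 1 degrees is 0.0056.

Emit:
nudge_tcp(ticks={"offsets":[[0.6693,-0.7107,0.164,0,0,0.0056,1],[0.6693,-0.7107,0.164,0,0,0.0056,1],[0.6693,-0.7107,0.164,0,0,0.0056,1],[0.6693,-0.7107,0.164,0,0,0.0056,1],[0.6693,-0.7107,0.164,0,0,0.0056,1],[0.6693,-0.7107,0.164,0,0,0.0056,1],[0.6693,-0.7107,0.164,0,0,0.0056,1],[0.6693,-0.7107,0.164,0,0,0.0056,1],[0.6693,-0.7107,0.164,0,0,0.0056,1],[0.6693,-0.7107,0.164,0,0,0.0056,1],[0.6693,-0.7107,0.164,0,0,0.0056,1],[0.6693,-0.7107,0.164,0,0,0.0056,1],[0.6693,-0.7107,0.164,0,0,0.0056,1],[0.6693,-0.7107,0.164,0,0,0.0056,1],[0.6693,-0.7107,0.164,0,0,0.0056,1],[0.6693,-0.7107,0.164,0,0,0.0056,1],[0.6693,-0.7107,0.164,0,0,0.0056,1],[0.6693,-0.7107,0.164,0,0,0.0056,1],[0.6693,-0.7107,0.164,0,0,0.0056,1],[0.6693,-0.7107,0.164,0,0,0.0056,1]]})

```text
time_s: 2.1
position: [0.5064, 0.0601, 0.0998]
tcp_rot: [[0.96, 0.278, -0.0], [0.278, -0.96, -0.0], [-0.0, 0.0, -1.0]]
force: [0.5, -0.6, -0.0]
opening: 0.999
grasp_force: 0.0
```

```bash
python3 d.py 0.5065 0.0625 0.04 16.3; python3 d.py 0.5065 0.0625 0.003 16.3
```

```text
d [ 0.0008 -0.0023  0.0598] |d| 0.06 rz -0.14 tilt [-0. -0.] t 2.1 pos [0.5064 0.0601 0.0998] F [ 0.5 -0.6 -0. ]
d [ 0.0008 -0.0023  0.0968] |d| 0.097 rz -0.14 tilt [-0. -0.] t 2.1 pos [0.5064 0.0601 0.0998] F [ 0.5 -0.6 -0. ]
```

Converted, 0.07 m is 0.0933, 0.03 m is 0.04.

Emit:
nudge_tcp(ticks={"offsets":[[0,0,0.04,0,0,0,1],[0,0,0.0827,0,0,0,1],[0,0,0.0933,0,0,0,1],[0,0,0.0933,0,0,0,1]]})

```text
time_s: 2.5
position: [0.5057, 0.0608, 0.0287]
tcp_rot: [[0.96, 0.279, -0.003], [0.279, -0.96, 0.0], [-0.003, -0.001, -1.0]]
force: [-0.8, 0.6, -0.3]
opening: 1.002
grasp_force: 0.0
```

```bash
python3 - <<'E'
from rig import bot, camrig
import cv2,numpy as np
from h import *
s=bot.read_state();C=[]
for n,r in(("scene",(200,110,140,140)),("top",(200,140,140,140))):
    c=camrig.capture(n);np.savez(f"pics/{n}1.npz",**c)
    x,y,w,h=r;a=cv2.resize(c["color"][y:y+h,x:x+w],(400,400),interpolation=2)[:,:,::-1].copy()
    a=cv2.convertScaleAbs(a,alpha=1.6)
    u=(proj(c,s["position"])-[x,y])*400/140; cv2.drawMarker(a,tuple(int(v) for v in u),(255,0,0),0,12); C.append(a)
cv2.imwrite("pics/b.png",np.hstack(C)); print(s["position"])
E
```

```text
[0.50567429 0.06084016 0.02871291]
```

View pics/b.png

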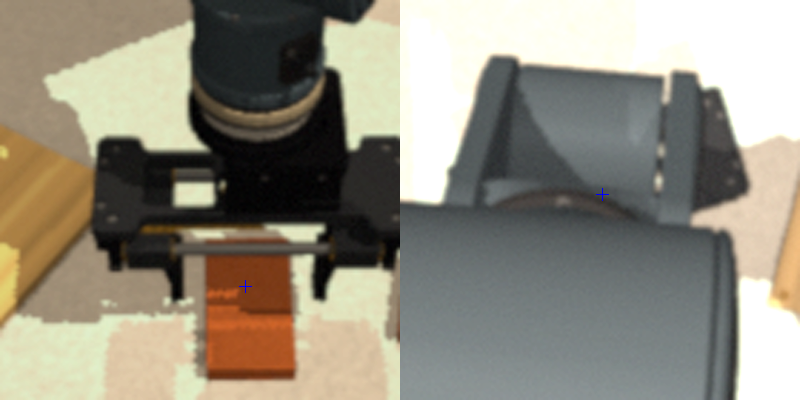

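The left half shows both fingertips straddling the tile at (178,298) and (320,297), with even gaps of about 25 px to the tile's sides at 206 and 293. The top view is blocked by the arm. I'll go down and grip.

Converted, 0.025 m is 0.0333, 0.024 m is 0.032.

Emit:
nudge_tcp(ticks={"offsets":[[0,0,0.016,0,0,0,1],[0,0,0.032,0,0,0,1],[0,0,0.0333,0,0,0,1],[0,0,0.0333,0,0,0,1],[0,0,0.0333,0,0,0,0],[0,0,0.0333,0,0,0,0],[0,0,0.0333,0,0,0,0],[0,0,0.0333,0,0,0,0],[0,0,0.0333,0,0,0,0],[0,0,0.0333,0,0,0,0],[0,0,0.0333,0,0,0,0],[0,0,0.0333,0,0,0,0]]})

```text
time_s: 3.8
position: [0.5068, 0.0614, 0.0047]
tcp_rot: [[0.96, 0.28, 0.0], [0.28, -0.96, 0.0], [0.0, 0.0, -1.0]]
force: [-0.2, 0.4, 2.7]
opening: 0.686
grasp_force: 30.0
```

```bash
python3 -c "
from rig import bot, camrig;s=bot.read_state();print(s['force'],s['grasp_force'],s['opening']*.087)"
```

```text
[-0.24679134  0.4160147   2.72220036] 29.996905624866486 0.05971424215176599
```

Opening 59.7 mm matches the tile's width. Next I'll lift and carry it to above the board, 25 mm beyond the loaded place.

Converted, -0.08 m is -0.1067, -0.05 m is -0.0667.

Emit:
nudge_tcp(ticks={"offsets":[[0,0,-0.0267,0,0,0,0],[0,0,-0.0667,0,0,0,0],[0,0,-0.1067,0,0,0,0],[0,0,-0.1067,0,0,0,0],[0,0,-0.1067,0,0,0,0]]})

```text
time_s: 4.3
position: [0.5066, 0.0614, 0.0846]
tcp_rot: [[0.96, 0.281, 0.001], [0.281, -0.96, -0.0], [0.001, 0.0, -1.0]]
force: [0.7, 0.4, -1.9]
opening: 0.687
grasp_force: 30.0
```

```bash
python3 d.py 0.5613 -0.1671 0.080 -15.6
```

```text
d [-0.0116  0.2346  0.0046] |d| 0.235 rz 31.89 tilt [ 0.03 -0.01] t 4.3 pos [0.5066 0.0614 0.0846] F [ 0.7  0.4 -1.9]
```

Converted, 0.2346 m is 0.3128, 0.2 m is 0.2667, 31.9 degrees is 0.1772.

Emit:
nudge_tcp(ticks={"offsets":[[-0.0027,0.0533,0,0,0,0.0278,0],[-0.0053,0.1067,0,0,0,0.0611,0],[-0.008,0.16,0,0,0,0.0944,0],[-0.0107,0.2133,0,0,0,0.1278,0],[-0.0133,0.2667,0,0,0,0.1611,0],[-0.0155,0.3128,0.0053,0,0,0.1772,0],[-0.0155,0.3128,0.0053,0,0,0.1772,0],[-0.0155,0.3128,0.0053,0,0,0.1772,0],[-0.0155,0.3128,0.0053,0,0,0.1772,0],[-0.0155,0.3128,0.0053,0,0,0.1772,0]]})

```text
time_s: 5.3
position: [0.5603, -0.1653, 0.0798]
tcp_rot: [[0.964, -0.267, -0.002], [-0.267, -0.964, 0.001], [-0.003, -0.001, -1.0]]
force: [-0.7, 0.6, -1.5]
opening: 0.685
grasp_force: 30.0
```

```bash
python3 d.py 0.5613 -0.1671 0.080 -15.6;python3 - <<'E'
from rig import bot, camrig
from h import *
s=bot.read_state();C=[]
for n,r in(("scene",(90,110,180,180)),("top",(290,110,160,160))):
    c=camrig.capture(n);np.savez(f"pics/{n}2.npz",**c)
    x,y,w,h=r;a=cv2.resize(c["color"][y:y+h,x:x+w],(400,400),interpolation=2)[:,:,::-1].copy()
    C.append(cv2.convertScaleAbs(a,alpha=1.7))
cv2.imwrite("pics/c.png",np.hstack(C))
E
```

```text
d [ 0.0014  0.0014 -0.0002] |d| 0.002 rz 0.09 tilt [-0.13  0.08] t 5.3 pos [ 0.5603 -0.1653  0.0798] F [-0.7  0.6 -1.5]
```

View pics/c.png

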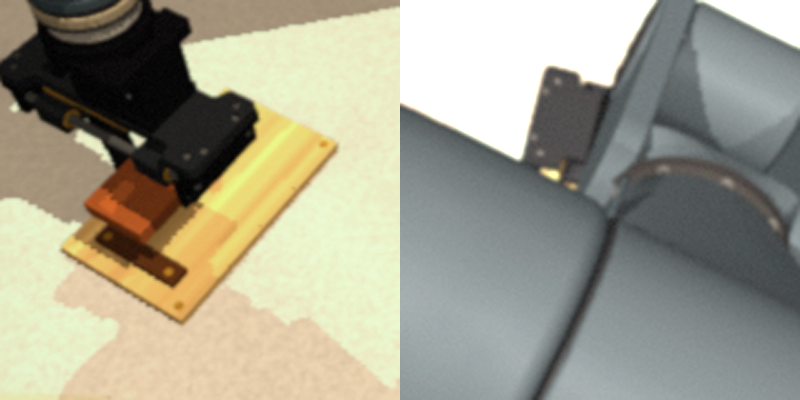

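The left half shows the held tile, level and parallel to the board, over the fixed edge, with the far end's top corners at about crop (85,203) and (150,236). The top view is blocked. I'll check the tile's offset in the grip from those corners.

```bash
python3 - <<'E'
from h import *
S=load("scene2")
m,ks=quads(S,(0,140,50),(12,255,255),100)
for k in ks:
    q=cv2.approxPolyDP(cv2.convexHull(k),2,True)[:,0]
    if 110<q[:,0].mean()<220: print(q.tolist())
a=np.radians(-15.7);R=np.array([[np.cos(a),-np.sin(a)],[np.sin(a),np.cos(a)]])
tcp=np.array([.5603,-.1653])
for u in((85,203),(150,236)):
    p=plane(S,(90+.45*u[0],110+.45*u[1]),.0911)[:2]
    print("jig(scene pose)",R.T@(p-[.5204,-.1532]),"rel tcp",R.T@(p-tcp))
E
```

```text
[[146, 183], [168, 197], [155, 218], [129, 203]]
jig(scene pose) [ 0.09628212 -0.0252611 ] rel tcp [ 0.05459645 -0.02440949]
jig(scene pose) [0.09321469 0.04047519] rel tcp [0.05152903 0.0413268 ]
```

Converted, 0.048 m is 0.064, 0.025 m is 0.0333.

Emit:
nudge_tcp(ticks={"offsets":[[0.0133,0.0013,0,0,0,0,0],[0.0133,0.0013,0.0333,0,0,0,0],[0.0133,0.0013,0.064,0,0,0,0],[0.0133,0.0013,0.064,0,0,0,0],[0.0133,0.0013,0.064,0,0,0,0]]})

```text
time_s: 5.9
position: [0.5712, -0.1706, 0.0326]
tcp_rot: [[0.963, -0.269, -0.0], [-0.269, -0.963, 0.0], [-0.0, -0.0, -1.0]]
force: [0.8, -0.4, -1.6]
opening: 0.685
grasp_force: 30.0
```

```bash
python3 d.py 0.5256 -0.1572 0.031 -15.6
```

```text
d [-0.0475 -0.0007  0.0016] |d| 0.048 rz 0.01 tilt [-0.  0.] t 5.9 pos [ 0.5712 -0.1706  0.0326] F [ 0.8 -0.4 -1.6]
```

Converted, -0.046 m is -0.0613, -0.04 m is -0.0533.

Emit:
nudge_tcp(ticks={"offsets":[[-0.0107,0,0,0,0,0,0],[-0.0213,0,0,0,0,0,0],[-0.032,0,0,0,0,0,0],[-0.0427,0,0,0,0,0,0],[-0.0533,0,0,0,0,0,0],[-0.0613,0,0,0,0,0,0],[-0.0613,0,0,0,0,0,0],[-0.0613,0,0,0,0,0,0],[-0.0613,0,0,0,0,0,0]]})

```text
time_s: 6.8
position: [0.5304, -0.1594, 0.0343]
tcp_rot: [[0.962, -0.271, 0.01], [-0.271, -0.962, -0.003], [0.01, 0.0, -1.0]]
force: [7.6, 1.3, -1.5]
opening: 0.685
grasp_force: 30.0
```

```bash
python3 d.py 0.5256 -0.1572 0.0167 -15.6;python3 - <<'E'
from rig import bot, camrig
from h import *
c=camrig.capture("scene");np.savez("pics/scene3.npz",**c)
a=cv2.resize(c["color"][130:270,90:270],None,fx=4,fy=4,interpolation=2)[:,:,::-1]
cv2.imwrite("pics/e.png",cv2.convertScaleAbs(a,alpha=1.7))
E
```

```text
d [-0.0054 -0.0008  0.0176] |d| 0.018 rz -0.15 tilt [ 0.57 -0.18] t 6.8 pos [ 0.5304 -0.1594  0.0343] F [ 7.6  1.3 -1.5]
```

View pics/e.png

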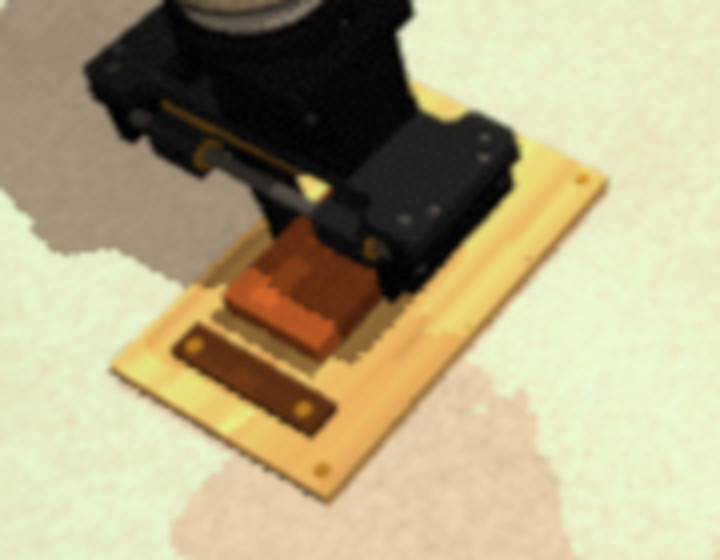

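The picture shows the tile's far end, with its bottom edge from (225,307) to (322,360), now short of the strip, whose near top edge runs from (200,323) to (337,406). The 7.6 N reading means the spring is drawn back. I'll compute the gap.

```bash
python3 - <<'E'
from h import *
S=load("scene3");a=np.radians(-15.7);R=np.array([[np.cos(a),-np.sin(a)],[np.sin(a),np.cos(a)]])
for n,u,z in(("tile",(225,307),.0296),("tile",(322,360),.0296),("tiletop",(227,292),.0456),("strip",(200,323),.02),("strip",(337,406),.02)):
    print(n,(R.T@(plane(S,(90+u[0]/4,130+u[1]/4),z)[:2]-[.5204,-.1532])).round(4))
E
```

```text
tile [ 0.0643 -0.0345]
tile [0.0633 0.0263]
tiletop [ 0.0634 -0.0282]
strip [ 0.0742 -0.0452]
strip [0.0759 0.0437]
```

There's an 11 mm gap, and the tile is centred within 4 mm. Lowering now.

Converted, 0.017 m is 0.0227, 0.014 m is 0.0187.

Emit:
nudge_tcp(ticks={"offsets":[[0,0,0.0067,0,0,0,0],[0,0,0.0133,0,0,0,0],[0,0,0.0187,0,0,0,0],[0,0,0.0227,0,0,0,0],[0,0,0.0227,0,0,0,0],[0,0,0.0227,0,0,0,0]]})

```text
time_s: 7.45
position: [0.5305, -0.1607, 0.0176]
tcp_rot: [[0.963, -0.269, 0.01], [-0.269, -0.963, -0.005], [0.011, 0.002, -1.0]]
force: [4.9, -1.6, -0.5]
opening: 0.689
grasp_force: 30.0
```

```bash
python3 d.py 0.5256 -0.1572 0.0167 -15.6
```

```text
d [-0.0057 -0.002   0.0008] |d| 0.006 rz -0.03 tilt [ 0.57 -0.3 ] t 7.45 pos [ 0.5305 -0.1607  0.0176] F [ 4.9 -1.6 -0.5]
```

Emit:
nudge_tcp(ticks={"offsets":[[0.0053,0,0.0013,0,0,0,0],[0.0107,0,0.0013,0,0,0,0],[0.0107,0,0.0013,0,0,0,0],[0.0107,0,0.0013,0,0,0,1],[0.0107,0,0.0013,0,0,0,1],[0.0107,0,0.0013,0,0,0,1],[0.0107,0,0.0013,0,0,0,1],[0.0107,0,0.0013,0,0,0,1],[0.0107,0,0.0013,0,0,0,1]]})

```text
time_s: 8.35
position: [0.5339, -0.1603, 0.0143]
tcp_rot: [[0.963, -0.269, -0.001], [-0.269, -0.963, 0.0], [-0.001, -0.0, -1.0]]
force: [0.1, -0.6, -0.1]
opening: 0.992
grasp_force: 0.0
```

```bash
python3 d.py 0.5256 -0.1572 0.0167 -15.6
```

```text
d [-0.0089 -0.0007 -0.0024] |d| 0.009 rz -0.0 tilt [-0.03  0.02] t 8.35 pos [ 0.5339 -0.1603  0.0143] F [ 0.1 -0.6 -0.1]
```

Released. I'll lift straight up, back away to clear both views, and check.

Converted, 0.35 m is 0.4667, 0.3 m is 0.4.

Emit:
nudge_tcp(ticks={"offsets":[[0,0,-0.04,0,0,0,1],[0,0,-0.0933,0,0,0,1],[0,0,-0.16,0,0,0,1],[0,0,-0.2267,0,0,0,1],[0,0.0667,-0.2667,0,0,0,1],[0,0.1333,-0.2667,0,0,0,1],[0,0.2,-0.2667,0,0,0,1],[0,0.2667,-0.2667,0,0,0,1],[0,0.3333,-0.2667,0,0,0,1],[0,0.4,-0.2667,0,0,0,1],[0,0.4667,-0.2667,0,0,0,1],[0,0.4667,-0.2667,0,0,0,1],[0,0.4667,-0.2667,0,0,0,1],[0,0.4667,-0.2667,0,0,0,1],[0,0.4667,-0.2667,0,0,0,1]]})

```text
time_s: 9.85
position: [0.4406, -0.4953, 0.2144]
tcp_rot: [[0.964, -0.267, -0.001], [-0.267, -0.964, 0.002], [-0.001, -0.001, -1.0]]
force: [0.2, -0.2, -0.8]
opening: 0.999
grasp_force: 0.0
```

```bash
python3 - <<'E'
from rig import bot, camrig
from h import *
C=[]
for n,r in(("scene",(90,130,180,140)),("top",(300,130,180,140))):
    c=camrig.capture(n);np.savez(f"pics/{n}4.npz",**c)
    x,y,w,h=r;C.append(cv2.convertScaleAbs(cv2.resize(c["color"][y:y+h,x:x+w],(400,311),interpolation=2)[:,:,::-1],alpha=1.6))
cv2.imwrite("pics/f.png",np.hstack(C))
a=np.radians(-15.6);R=np.array([[np.cos(a),-np.sin(a)],[np.sin(a),np.cos(a)]])
for n,o in(("scene4",[.5204,-.1532]),("top4",[.5156,-.1571])):
    c=load(n)
    for k in quads(c,(0,140,60),(12,255,255),300)[1]:
        r=cv2.minAreaRect(k); print(n,np.round(r[0],1),np.round(r[1],1))
        P=np.array([R.T@(plane(c,u,.028)[:2]-o) for u in cv2.boxPoints(r)])
        if abs(P.mean(0)).max()<.1: print("jig",P.round(3).tolist(),P.mean(0).round(4))
E
```

```text
scene4 [ 11.5 326.9] [36.5 11.3]
scene4 [417.4 254.9] [35.2 49.5]
scene4 [358.5 214.7] [37.2 28.8]
scene4 [174.9 200.3] [28.5 56.2]
jig [[0.073, -0.029], [-0.048, -0.035], [-0.031, 0.034], [0.085, 0.035]] [0.0196 0.0012]
top4 [206.1 229.6] [31.8 31.7]
top4 [150.2 202.3] [27.6 49.2]
top4 [377.3 189.2] [29.8 59.4]
jig [[-0.035, 0.034], [0.091, 0.033], [0.091, -0.029], [-0.035, -0.028]] [0.028  0.0026]
```

View pics/f.png

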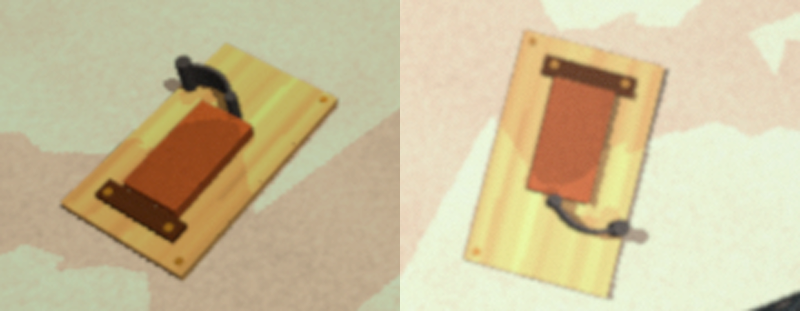

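Both views show the tile flat and square against the fixed strip. In the right half its far end is at about (582,82), the near end is at (560,195), and the roll rests on the near end at (553,200). The panel has not moved: (150.2,202.3) against (150.1,202.3) at the start.

```bash
python3 -c "
from rig import bot, camrig;print(bot.hand_in())"
```

```text
the job is handed in; nothing more can be done
None
```

I clamped the oblong tile flat in the board against the fixed edge, with the sprung arm resting on its near end and the painted panel not moved, and handed the job in at about 10 s; no verdict was returned.

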